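Push the air silencer into its push-fit port and tug-test it

ROBOT

A 6-joint arm with a two-finger parallel gripper is mounted at the origin on a cart in front of the work surface, level with it; the furniture and walls round the work are solid. World frame = base frame: x ahead of the robot, y to its left, z up, the work surface at z = 0. Lengths are in m, angles in rad, forces in N, time in s.
With the tool pointing down it reaches from about 0.425 to 0.95 m from the base axis. Payload 3.5 kg.
Tool frame: the origin (TCP) lies at the very end of the fingers, on their centre line; the grasp point (between the pads) lies ctrl.grip_point_offset behind it (ctrl.grip_point_offset is the distance from the TCP to the grasp point, in m); z points along the fingers, y is the direction in which the jaws open and shut (so a half turn about z gives the same grasp; the last joint's range is limited). The gripper opens to 85 mm and grips with 20 to 120 N. Pads are 22 mm wide; open, the fingers measure 114 mm over their backs; the gripper's body (76 mm by 85 mm) begins 54 mm behind the grasp point. The pads swing forward as they close: fully open they stand 13 mm farther back than shut.
Start: joints at [1.101, 0.286, 1.577, -0, 1.279, -0.15], TCP at [0.212, 0.641, 0.231] pointing down, gripper open.
Joint ranges: [-2.77, 2.77], [-0.9, 2.22], [0.21, 2.48], [-1.53, 4.67], [0.24, 2.81], [-2.84, 2.84]. Speed limits (rad/s): [2.79, 2.79, 3.14, 3.14, 3.14, 3.14].

INTERFACE

Orientations are given as a unit quaternion [x, y, z, w].
In Python, from plant import telemetry, imaging, ticket, finder, ctrl gives the robot as it stands. The module is installed in compiled form; this text tells all that it offers.
- The arm moves only by the shell command python3 -m crank 'ROWS' [FORCE]. ROWS is JSON, a list of rows, each a list of 7 numbers: the shift along the tool's x, y, z scaled (see below), then the turn, a rotation vector about the tool's x, y, z scaled (see below), then the opening, from 0 (shut) to 1 (fully open). A call has 1 to 12 rows; each row is the pose to reach, as a shift and turn from the pose commanded when the call began, along the tool's axes at that moment; what a row does not reach only later rows make up. The controller multiplies each number of a shift by 0.15 m and each number of a turn by 90 degrees. A row lasts 1/10 s, in which the tool goes at most 50 mm and 8.59 degrees, less where a joint would pass 70% of its speed; a pose out of reach is approached as far as the arm can. A call with a number of a shift or a turn outside -1 to 1 is refused whole. A call with a gripper value outside its range is refused whole. The fingers move at their own pace and stop on an object; FORCE is the grip in N (left out, the last holds). Time passes only in rows, so rows that repeat a pose let the fingers close. It gives the time, the measured TCP pose, the force and the opening at its end, in the units of the state.
- telemetry.get_state(): the state, without advancing time (a new reading comes with each control period).
- imaging.read_camera(name): name is "scene" or "top" or "wrist"; returns a dict with "pixels" (400x640x3 uint8, red, green, blue), "vfov" (degrees; the focal length in pixels is half the picture's height over the tangent of half this angle, whatever the lens; pixels are square), "cx", "cy" (the principal point, pixels), "rvec" (rotation vector, rad) and "tvec" (3), from world to camera coordinates, as OpenCV has them. Camera axes: x right, y down, z forward; pixel columns grow to the right and rows downward; lengths in m; the calibration is good to about 2 mm. A picture is of the moment at which its call begins. There is no depth.
- ticket.sign_off(): hands the job in, once; it reports no verdict.
Trained networks look in a picture, given as the dict that the camera call returned (one of the last four; its "shot" number tells which), for a name from the list of things; names that differ only in an ending like _2 or _b are one class to them, and where a whole thing is asked for, a point or a joint stands for the part that bears it (a point fixed in the world has none). Each returns a list of dicts, best first, with "confidence" (0 to 1); they miss things now and then, are a little off and sometimes report something else, mostly with a low value. They report only what shows in the picture. A call takes as long as a camera call. They do not tell look-alikes from the thing itself.
- finder.masks_of(label, picture): "pixels" (400x640 bool, what is visible of it) and "extent" ([left, top, right, bottom] in pixels, round what is visible of it).
- finder.pinpoint(label, picture): "location" ([row, column] in pixels: a listed point, or the origin of a listed thing).
The state is a dict: "time": time; "qpos": joint angles; "dq": joint speeds; "joint_efforts": joint torques, N m; "eef_pos": TCP position; "tcp_rot": TCP orientation; "contact_force": force on the tool from outside, world axes, zero at the start; "wrist_torque": the same for the moment, N m; "opening": opening from 0.0 (shut) to 1.0 (fully open).
Only numpy, scipy, OpenCV 4.12 (cv2) and the standard library are available. Lean on these libraries where they do the work, as an engineer would, in place of code of your own. Each camera call takes 0.05 s, during which the arm holds its last target.

TASK

Take the air silencer (the part with square wrench flats and a ribbed brass head) out of the parts stand and push it straight down into the open push-fit port of the air manifold until it is locked. Then tug it firmly upward with about 8 to 12 N to prove the lock, so that the port's collar lifts, and let go, leaving it locked and upright. Never push or pull harder than 30 N on the port, and leave the stop plug and the other things alone.

Things in the scene. Friction and masses are not known exactly. Their poses are not given: they have to be found in the camera images.
- silencer_grip (a point): Centre of the silencer's square steel wrench flats (24 x 24 mm, 40 mm tall), where to grip it; 77 mm above its tip, 20 mm above the top of its flange (36 mm across, 5 mm thick). Above the flats a ribbed brass head, 28 mm across, 25 mm tall. One rigid part, 122 mm tall, about 120 g. z is up, x and y square to the flats. Starts upright in a hole of the stand, flange resting on it.
- silencer_tip (a point): Centre of the lower end of the silencer's stem; axes as silencer_grip. The steel stem is 52 mm long up to the flange and 20 mm thick; its lowest 6 mm taper to 13 mm at the tip, and a groove 14 mm thick runs from 9 to 25 mm above the tip.
- stand: Grey plastic parts stand, fixed, 130 (its x) x 60 (its y) x 56 mm; origin at the centre of its underside. Two through holes 22.5 mm wide at x = -40 and +40 mm: one holds the silencer, the other the stop plug; which is which changes. Both parts start turned as the stand is.
- stop_plug: Stop plug, to be left alone: the same stem and flange as the silencer but only a low round steel knob 30 mm across and 20 mm tall on top; 77 mm tall. Origin at the tip of its stem, z up.
- manifold: Air manifold, fixed: aluminium block 60 (its x) x 140 (its y) mm, top 40 mm above the rack, on two steel feet; origin at the centre of its underside. Two capped outlets (y = +12, +50 mm) rise 15 mm from the block. The open push-fit port stands at y = -35 mm: steel, 43 mm across, with a flared steel collar, a funnel 31 mm wide narrowing in 8 mm to a 22 mm bore.
- port_axis (a point): Point on the port's upright axis in the block's top face. How high the port is screwed in differs and is NOT measured: its mouth is 60 to 96 mm above this point. 36 mm below the mouth the stem's tip meets a sprung valve (2 N plus 2 N per mm); 4 to 5 mm deeper, at 10 to 16 N, pawls snap into the groove: locked. It yields on at 2 N per mm to 26 N (12 mm), then stops hard. 17 to 20 N is right.
- collar (a joint): How far the port's sprung steel collar is raised (m): 0 down, 0.010 at its upper stop (about 20 N). Stays 0 while pushing and if nothing is locked (an unlocked silencer just pulls out). When the locked silencer is let go, the valve spring lifts silencer and collar by about 0.0017; a tug of 8 N raises it above 0.0035. The fitted silencer's flange stays 4 to 15 mm above the collar.
- tin: Bystander: round aluminium moisture tin, 60 mm across, 39 mm tall, standing behind the work; origin at the centre of its underside.
- jar: Bystander: white plastic jar with a screw cap, 60 mm across, 95 mm tall, standing behind the manifold; origin at the centre of its underside.
- mortar: Bystander: grey mortar cube, 50 mm, standing in front of the work; origin at the centre of its underside.
Things that resemble listed ones, but are neither listed nor needed, are in the scene too. What is shaped like the part that bears silencer_grip but green is not meant.

How it is judged:
By the outcome, as a careful person would: the job done as asked, in the order asked, and still so for the second after the job is handed in, with the robot touching nothing.
It also fails if it takes over 54 s, if anything falls off the work surface, if the arm or the gripper's body presses on something with over 40 N, if the wrist force passes 120 N, or if a joint passes its speed limit or range.

## Working session

There is one attempt and no reset: what is moved stays moved. The work goes in short steps, Python scripts to look and compute and a shell command to move; the robot and the scene stay as the last step left them, time stands still between calls to the robot, and variables do not carry over. Pictures are saved under pics/ and viewed, and the job is handed in when it is done.

```bash
mkdir -p pics; cat > h.py <<'E'
import numpy as np, cv2
from plant import telemetry, imaging, ticket, finder, ctrl
def cam(n):
    p=imaging.read_camera(n); return p
def K(p):
    f=200/np.tan(np.radians(p['vfov'])/2); return f
def ray(p,uv):
    f=K(p);R=cv2.Rodrigues(np.array(p['rvec'],float))[0];t=np.array(p['tvec'],float)
    d=R.T@np.array([(uv[0]-p['cx'])/f,(uv[1]-p['cy'])/f,1.]); return -R.T@t,d/np.linalg.norm(d)
def atz(p,uv,z):
    o,d=ray(p,uv); return o+d*(z-o[2])/d[2]
def proj(p,X):
    f=K(p);R=cv2.Rodrigues(np.array(p['rvec'],float))[0]
    c=(R@np.atleast_2d(X).T).T+np.array(p['tvec']).ravel(); return np.c_[f*c[:,0]/c[:,2]+p['cx'],f*c[:,1]/c[:,2]+p['cy']]
def tri(obs):
    A=np.zeros((3,3));b=np.zeros(3)
    for p,uv in obs:
        o,d=ray(p,uv);M=np.eye(3)-np.outer(d,d);A+=M;b+=M@o
    X=np.linalg.solve(A,b); return X,[np.linalg.norm((np.eye(3)-np.outer(ray(p,uv)[1],ray(p,uv)[1]))@(X-ray(p,uv)[0])) for p,uv in obs]
def save(p,n): cv2.imwrite('pics/'+n,p['pixels'][:,:,::-1])
E
python3 - <<'E'
from h import *
np.set_printoptions(precision=4,suppress=True)
s=telemetry.get_state();print(s, ctrl.grip_point_offset)
P={}
for n in ['scene','top','wrist']:
    p=cam(n);save(p,n+'0.png');P[n]=p
    print(n,p['vfov'],p['cx'],p['cy'],ray(p,(320,200)))
for n in P:
    for l in ['silencer_grip','silencer_tip','stop_plug','stand','manifold','port_axis','collar','tin','jar','mortar']:
        for r in finder.pinpoint(l,P[n])[:3]: print(n,l,np.array(r['location'])[::-1].round(1),round(r['confidence'],2))
E
```

```text
{'time': 0.0, 'qpos': array([ 1.101 ,  0.2872,  1.5782,  0.    ,  1.2786, -0.15  ]), 'dq': array([ 0.0003, -0.0018, -0.001 , -0.0005, -0.0005, -0.0016]), 'joint_efforts': array([ -0.0001, -40.5987, -29.2625,  -0.0001,   0.0058,  -0.    ]), 'eef_pos': array([0.2119, 0.6402, 0.2299]), 'tcp_rot': array([ 0.1592,  0.9872, -0.0012, -0.0004]), 'contact_force': array([0.4716, 0.0199, 0.621 ]), 'wrist_torque': array([-0.0276, -0.0158,  0.0018]), 'opening': 1.0044410658287821} 0.0187
scene 55.53230496538414 322.3992426401423 199.76543459572238 (array([ 0.0307, -0.5136,  0.5996]), array([ 0.5761,  0.554 , -0.601 ]))
top 52.81865823068985 322.1245416685249 202.46499384968757 (array([ 0.4382, -0.0482,  0.9217]), array([ 0.109 , -0.0075, -0.994 ]))
wrist 60.42692010296157 315.5793834931816 197.28890497846027 (array([0.1473, 0.6611, 0.3729]), array([ 0.2636, -0.0764, -0.9616]))
scene silencer_grip [266.9 195.5] 0.72
scene silencer_grip [242.3 222. ] 0.64
scene silencer_grip [274.  163.5] 0.56
scene silencer_tip [275.5 188.8] 0.87
scene silencer_tip [248.  247.4] 0.82
scene stand [279.9 219.1] 0.82
scene manifold [356.2 250.7] 0.7
scene port_axis [369.6 244.4] 0.81Traceback (most recent call last):
  File "<stdin>", line 10, in <module>
ValueError: it knows: jar, manifold, mortar, port_axis, silencer_grip, silencer_tip, stand, stop_plug, tin
```

```bash
python3 - <<'E'
from h import *
P={}
for n in ['scene','top']:
    p=cam(n);save(p,n+'1.png');P[n]=p
for n in P:
    for l in ['silencer_grip','silencer_tip','stop_plug','stand','manifold','port_axis','tin','jar','mortar']:
        for r in finder.pinpoint(l,P[n])[:3]: print(n,l,np.array(r['location'])[::-1].round(1),round(r['confidence'],2))
E
```

```text
scene silencer_grip [240.7 224.4] 0.84
scene silencer_grip [266.8 195. ] 0.76
scene silencer_grip [273.5 163.9] 0.57
scene silencer_tip [272.9 189.6] 0.75
scene silencer_tip [249.1 251. ] 0.63
scene silencer_tip [358. 196.] 0.39
scene stand [281.1 219.6] 0.96
scene manifold [351.7 251.8] 0.97
scene port_axis [364.7 246.5] 0.81
scene tin [355.3 195.1] 0.94
scene jar [434.5 237.5] 0.96
scene mortar [269.8 266.2] 0.64
top silencer_grip [218.1 184.4] 0.78
top silencer_grip [260.1 236.8] 0.7
top silencer_grip [276.2 280.9] 0.52
top silencer_tip [228.6 188.8] 0.61
top stop_plug [275.7 200.3] 0.52
top stand [269.1 217.8] 0.96
top manifold [359.8 208. ] 0.87
top port_axis [376.1 212.1] 0.67
top tin [305.4 140.8] 0.65
top jar [410.6 146.1] 0.83
top mortar [315.  278.9] 0.62
```

View pics/scene0.png

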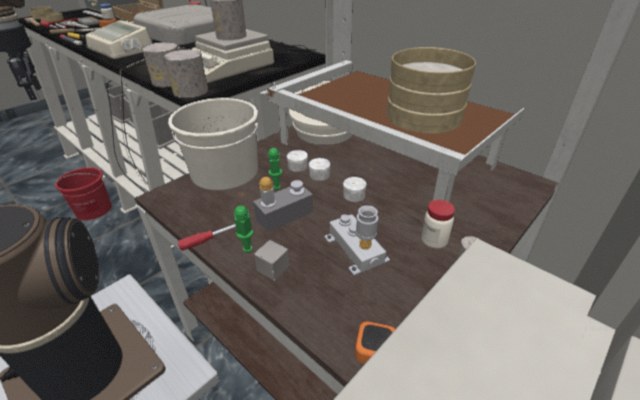

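View pics/top0.png

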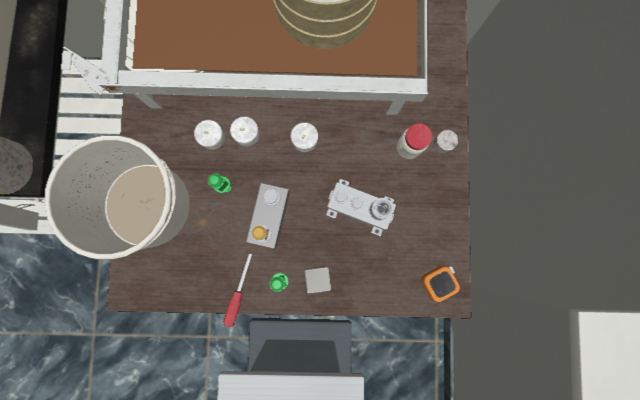

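View pics/wrist0.png

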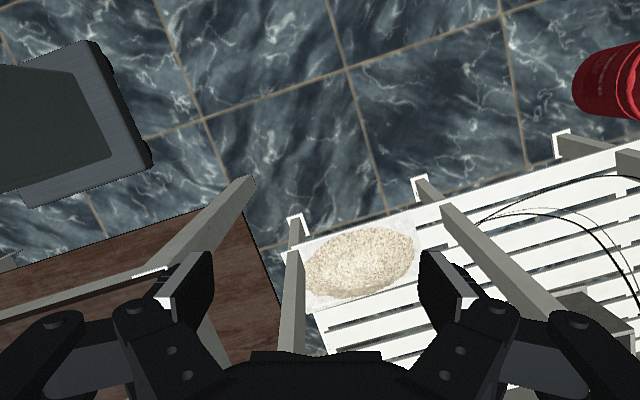

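The scene picture shows the brass-headed silencer at about (267,190) in the stand, with the stop plug at (297,187). The port is at (367,220) on the manifold. Two green decoys stand at (243,225) and (274,165), and a big bucket at (215,140) lies between the arm and the work. I'll zoom in and measure.

```bash
python3 - <<'E'
from h import *
np.set_printoptions(precision=4,suppress=True)
P={n:cam(n) for n in ['scene','top']}
import pickle; pickle.dump(P,open('P.pkl','wb'))
s=P['scene']['pixels'][140:290,220:420]; t=P['top']['pixels'][160:310,230:430]
a=np.hstack([cv2.resize(s,None,fx=4,fy=4,interpolation=cv2.INTER_CUBIC)]); cv2.imwrite('pics/zs.png',a[:,:,::-1])
cv2.imwrite('pics/zt.png',cv2.resize(t,None,fx=4,fy=4,interpolation=cv2.INTER_CUBIC)[:,:,::-1])
for n in P:
  print(n, ray(P[n],(320,200))[0])
T=P['top']
for name,uv,z in [('tin',(305,141),0),('mortar',(318,281),.05),('bucket rim L',(48,195),.3),('bucket rim R',(172,190),.3),('bucket base R',(189,200),0),('bench NL',(110,305),0),('bench BR',(468,318),0),('shelf front L',(115,88),.2),('shelf fr R',(425,92),.2)]:
  print(name,atz(T,uv,z))
for l in ['stand','manifold','port_axis','jar','silencer_grip']:
  for n in P:
    for r in finder.pinpoint(l,P[n]): print(l,n,np.array(r['location'])[::-1].round(1),round(r['confidence'],2))
E
```

```text
scene [ 0.0307 -0.5136  0.5996]
top [ 0.4382 -0.0482  0.9217]
tin [ 0.677  -0.0168  0.    ]
mortar [ 0.36   -0.0547  0.05  ]
bucket rim L [0.5035 0.3657 0.3   ]
bucket rim R [0.5162 0.1765 0.3   ]
bucket base R [0.5317 0.2448 0.    ]
bench NL [0.2926 0.4061 0.    ]
bench BR [ 0.2811 -0.3941  0.    ]
shelf front L [0.7152 0.3287 0.2   ]
shelf fr R [ 0.7245 -0.2442  0.2   ]
stand scene [282.2 215.6] 0.64
stand top [269.9 218. ] 0.68
manifold scene [355.8 250.7] 0.88
manifold scene [355.2 192.3] 0.16
manifold top [355.4 207.3] 0.56
port_axis scene [367.  246.4] 0.87
port_axis top [375.5 212.2] 0.78
jar scene [435.1 237.3] 0.65
jar top [410.7 149.1] 0.88
silencer_grip scene [274.2 166.1] 0.72
silencer_grip scene [265.  193.6] 0.63
silencer_grip scene [243.5 223.3] 0.62
silencer_grip top [261.6 236.8] 0.74
silencer_grip top [217.3 185.1] 0.72
silencer_grip top [275.4 280.4] 0.57
```

View pics/zs.png

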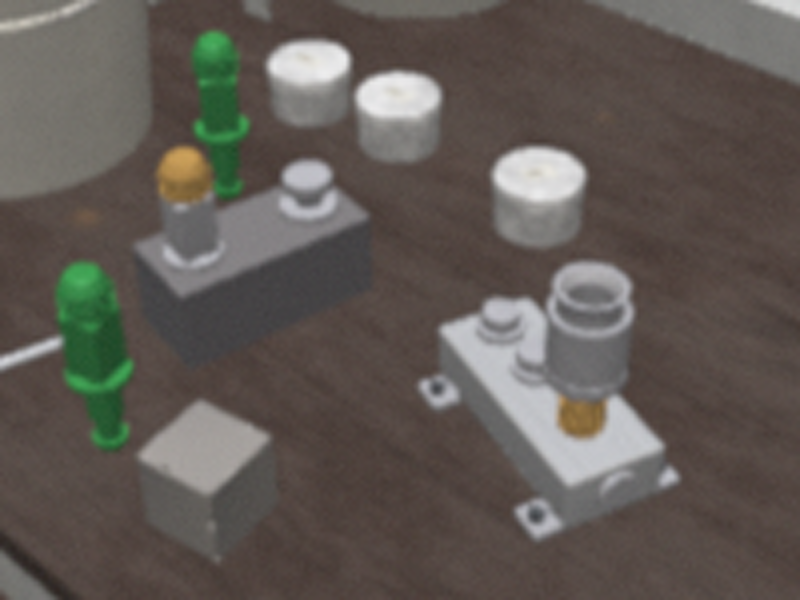

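View pics/zt.png

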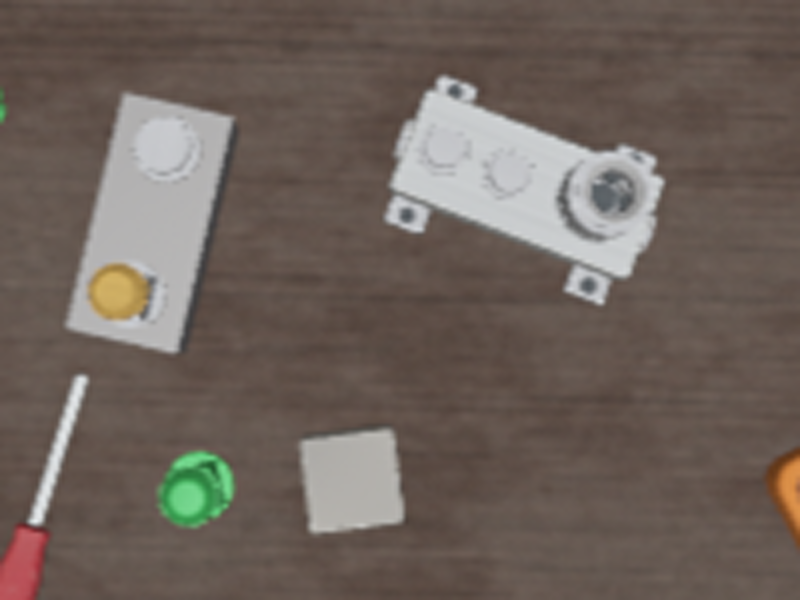

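```bash
python3 - <<'E'
from h import *
import pickle
np.set_printoptions(precision=4,suppress=True)
P=pickle.load(open('P.pkl','rb'));T,S=P['top'],P['scene']
zt=lambda u,v:((u+.5)/4-.5+230,(v+.5)/4-.5+160)
zs=lambda u,v:((u+.5)/4-.5+220,(v+.5)/4-.5+140)
c=np.array([atz(T,zt(*q),.056) for q in [(125,94),(235,117),(180,353),(67,328)]])
print('stand',c, c.mean(0)); 
ax=(c[0]+c[1]-c[2]-c[3])/2; print('len',np.linalg.norm(ax),'w',np.linalg.norm((c[0]+c[3]-c[1]-c[2])/2),'ang',np.degrees(np.arctan2(ax[1],ax[0])))
u=ax/np.linalg.norm(ax); m=c.mean(0); print('silencer hole',m-.04*u,'plug',m+.04*u)
print('head tri',tri([(T,zt(118,292)),(S,zs(186,172))]))
print('head z.17',atz(T,zt(118,292),.178))
print('scene flange ctr',atz(S,zs(193,250),.058))
c=np.array([atz(T,zt(*q),.04) for q in [(432,90),(663,178),(630,278),(390,190)]])
ax=(c[1]+c[2]-c[0]-c[3])/2;u=ax/np.linalg.norm(ax);m=c.mean(0)
print('manifold',m,np.linalg.norm(ax),np.linalg.norm((c[0]+c[1]-c[2]-c[3])/2),'ang -y',np.degrees(np.arctan2(ax[1],ax[0])),'port',m+.035*u)
print('mouth tri',tri([(T,zt(612,190)),(S,zs(592,283))]))
for z in (.1,.11,.12,.13,.14): print(z,atz(T,zt(612,190),z),atz(S,zs(592,283),z))
print('bucket',tri([(T,(111,197)),(S,(216,122))]))
print('shelf corner right front',tri([(T,(425,93)),(S,(462,148))]))
print('shelf left front',tri([(T,(120,92)),(S,(272,92))]))
E
```

```text
stand [[0.5667 0.0742 0.056 ]
 [0.5557 0.0143 0.056 ]
 [0.428  0.0395 0.056 ]
 [0.4399 0.1001 0.056 ]] [0.4976 0.0571 0.056 ]
len 0.12975893143819842 w 0.06133989729785393 ang -11.356858153474375
silencer hole [0.4584 0.0649 0.056 ] plug [0.5368 0.0492 0.056 ]
head tri (array([0.4582, 0.0649, 0.1184]), [np.float64(0.0001228463870369933), np.float64(0.00012284638703707854)])
head z.17 [0.4566 0.0566 0.178 ]
scene flange ctr [0.4614 0.0715 0.058 ]
manifold [ 0.5249 -0.1472  0.04  ] 0.13818940125051082 0.059288873230994105 ang -y -109.18966726483394 port [ 0.5134 -0.1802  0.04  ]
mouth tri (array([ 0.5136, -0.1777,  0.1351]), [np.float64(0.0001884488546510574), np.float64(0.0001884488546510401)])
0.1 [ 0.5169 -0.1833  0.1   ] [ 0.5503 -0.1524  0.1   ]
0.11 [ 0.5159 -0.1817  0.11  ] [ 0.5399 -0.1597  0.11  ]
0.12 [ 0.515  -0.1801  0.12  ] [ 0.5295 -0.1669  0.12  ]
0.13 [ 0.514  -0.1784  0.13  ] [ 0.5191 -0.1741  0.13  ]
0.14 [ 0.513  -0.1768  0.14  ] [ 0.5087 -0.1814  0.14  ]
bucket (array([0.5193, 0.3402, 0.1585]), [np.float64(0.002130270471250693), np.float64(0.0021302704712506952)])
shelf corner right front (array([ 0.723 , -0.2471,  0.2101]), [np.float64(0.006482187134430376), np.float64(0.006482187134430392)])
shelf left front (array([0.7114, 0.3248, 0.1893]), [np.float64(0.0006240111952244558), np.float64(0.0006240111952242918)])
```

Measured values:

| Item | Position |
|---|---|
| Silencer axis | (0.458, 0.065), flats turned about −11.4° |
| Port axis | about (0.5135, −0.179), mouth z about 0.135 |
| Bucket rim | z about 0.16, passed over at TCP z about 0.28 |

Now I'll start the transit.

```bash
python3 -m crank '[[0,0,-0.33,0,0,0,1],[-0.35,-0.39,-0.33,0,0,0,1],[-0.69,-0.78,-0.33,0,0,0,1],[-0.69,-0.78,-0.33,0,0,0,1],[-0.69,-0.78,-0.33,0,0,0,1]]' 40
python3 -m crank '[[-0.23,-0.26,0,0,0,0,1],[-0.46,-0.52,0,0,0,0,1],[-0.69,-0.78,0,0,0,0,1],[-0.69,-0.78,0,0,0,0,1],[-0.69,-0.78,0,0,0,0,1]]'
```

```text
time: 2.55
eef_pos: [0.2749, 0.4935, 0.2807]
tcp_rot: [0.161, 0.987, -0.001, 0.0]
contact_force: [0.1, -0.2, -0.0]
opening: 1.002
time: 3.05
eef_pos: [0.3357, 0.3531, 0.2813]
tcp_rot: [0.161, 0.987, 0.001, 0.0]
contact_force: [-0.5, 0.3, 0.1]
opening: 1.0
```

```bash
python3 -m crank '[[-0.23,-0.26,0,0,0,0,1],[-0.46,-0.52,0,0,0,0,1],[-0.69,-0.78,0,0,0,0,1],[-0.69,-0.78,0,0,0,0,1]]'
python3 -m crank '[[-0.23,-0.26,0,0,0,-0.04,1],[-0.46,-0.52,0,0,0,-0.077,1],[-0.69,-0.78,0.1,0,0,-0.077,1],[-0.69,-0.78,0.2,0,0,-0.077,1],[-0.69,-0.78,0.2,0,0,-0.077,1]]'
python3 - <<'E'
from h import *
np.set_printoptions(precision=4,suppress=True)
p=cam('wrist');save(p,'w1.png');s=telemetry.get_state();print(s['time'],s['eef_pos'],s['tcp_rot'],s['qpos'],s['contact_force'])
for a in [(0.458,.065,.061),(0.458,.065,.126),(0.5368,.0492,.076)]: print(proj(p,np.array(a)))
for l in ['silencer_grip','stop_plug','stand']:
    for r in finder.pinpoint(l,p): print(l,np.array(r['location'])[::-1].round(1),round(r['confidence'],2))
E
```

```text
time: 3.45
eef_pos: [0.3982, 0.2079, 0.2811]
tcp_rot: [0.161, 0.987, -0.0, 0.001]
contact_force: [0.4, 0.2, -0.6]
opening: 1.002
time: 3.95
eef_pos: [0.4575, 0.0667, 0.2483]
tcp_rot: [0.1, 0.995, 0.0, -0.003]
contact_force: [-0.2, 0.7, -1.0]
opening: 1.001
4.0 [0.4577 0.0675 0.2497] [ 0.099   0.9951  0.0005 -0.0017] [-0.074  -0.2125  2.0566  0.0011  1.3008 -1.4466] [0.1379 0.3744 0.3246]
[[314.8725 176.0741]]
[[314.6848 192.5408]]
[[315.0169 257.9897]]
silencer_grip [314.  181.9] 0.98
silencer_grip [250.1  75. ] 0.7
silencer_grip [426.5 259.7] 0.6
stop_plug [315.1 231.8] 0.7
stand [311.5 202.7] 0.88
```

View pics/w1.png

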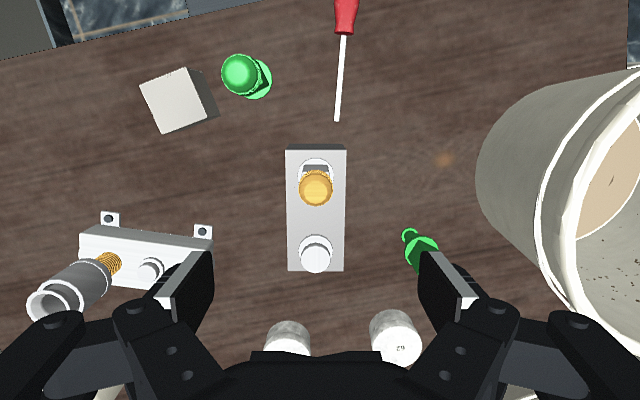

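The wrist view shows the brass head centred at column 315, row 188, as predicted, and the stand edges are vertical, so the yaw is aligned. Next I'll descend.

```bash
python3 -m crank '[[-0.006,-0.013,0.2,0,0,0,1],[-0.006,-0.013,0.45,0,0,0,1],[-0.006,-0.013,0.7,0,0,0,1],[-0.006,-0.013,0.9,0,0,0,1],[-0.006,-0.013,0.9,0,0,0,1],[-0.006,-0.013,0.9,0,0,0,1]]'
python3 - <<'E'
from h import *
np.set_printoptions(precision=4,suppress=True)
p=cam('wrist');save(p,'w2.png');s=telemetry.get_state();print(s['time'],s['eef_pos'],s['tcp_rot'],s['contact_force'])
E
```

```text
time: 4.75
eef_pos: [0.4591, 0.0652, 0.1169]
tcp_rot: [0.098, 0.995, 0.0, 0.0]
contact_force: [0.6, 0.1, 0.2]
opening: 1.002
4.8 [0.46   0.0649 0.1181] [0.0985 0.9951 0.0001 0.0018] [0.0846 0.1458 0.0668]
```

View pics/w2.png

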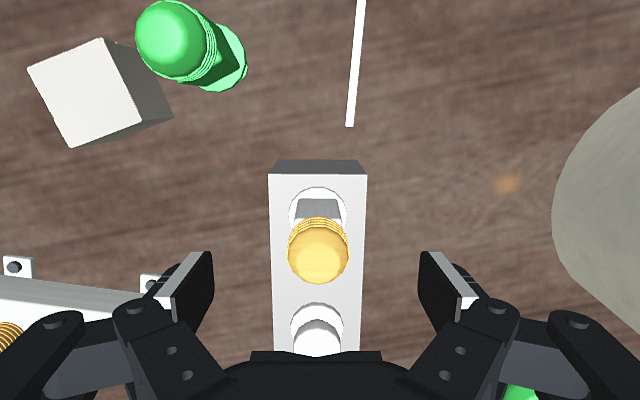

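The head at (318,250) sits midway between the pads (columns 212 and 420). I'll finish the descent and grip.

```bash
python3 -m crank '[[0,0,0.15,0,0,0,1],[0,0,0.28,0,0,0,1],[0,0,0.34,0,0,0,1],[0,0,0.34,0,0,0,1],[0,0,0.34,0,0,0,1]]'
python3 -m crank '[[0,0,0,0,0,0,0.1],[0,0,0,0,0,0,0.1],[0,0,0,0,0,0,0.1],[0,0,0,0,0,0,0.1],[0,0,0,0,0,0,0.1],[0,0,0,0,0,0,0.1],[0,0,0,0,0,0,0.1],[0,0,0,0,0,0,0.1],[0,0,0,0,0,0,0.1],[0,0,0,0,0,0,0.1]]' 70
```

```text
time: 5.3
eef_pos: [0.4598, 0.0643, 0.0664]
tcp_rot: [0.099, 0.995, 0.0, 0.001]
contact_force: [0.3, 0.1, 0.1]
opening: 0.997
time: 6.3
eef_pos: [0.4587, 0.0646, 0.0649]
tcp_rot: [0.099, 0.995, 0.0, 0.0]
contact_force: [1.0, 4.8, 0.3]
opening: 0.274
```

```bash
python3 -m crank '[[0,0,-0.03,0,0,0,0.1],[0,0,-0.1,0,0,0,0.1],[0,0,-0.25,0,0,0,0.1],[0,0,-0.45,0,0,0,0.1],[0,0,-0.7,0,0,0,0.1],[0,0,-0.95,0,0,0,0.1],[0,0,-1,0,0,0,0.1],[0,0,-1,0,0,0,0.1],[0,0,-1,0,0,0,0.1]]'
python3 - <<'E'
from h import *
np.set_printoptions(precision=4,suppress=True)
s=telemetry.get_state();print(s['time'],s['eef_pos'],s['tcp_rot'],s['contact_force'],s['opening'])
p=cam('scene');save(p,'s2.png');w=cam('wrist');save(w,'w3.png')
E
```

```text
time: 7.2
eef_pos: [0.4572, 0.0639, 0.2126]
tcp_rot: [0.099, 0.995, -0.001, -0.002]
contact_force: [-1.5, 0.6, -1.4]
opening: 0.273
7.2 [0.4572 0.0639 0.2126] [ 0.0993  0.9951 -0.0005 -0.0019] [-1.4627  0.6184 -1.3949] 0.2731328698988277
```

View pics/s2.png

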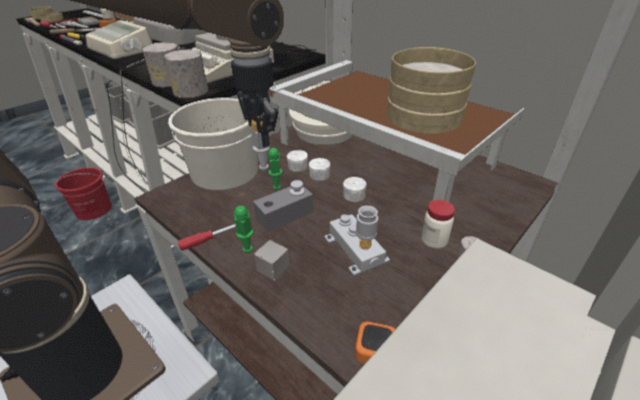

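View pics/w3.png

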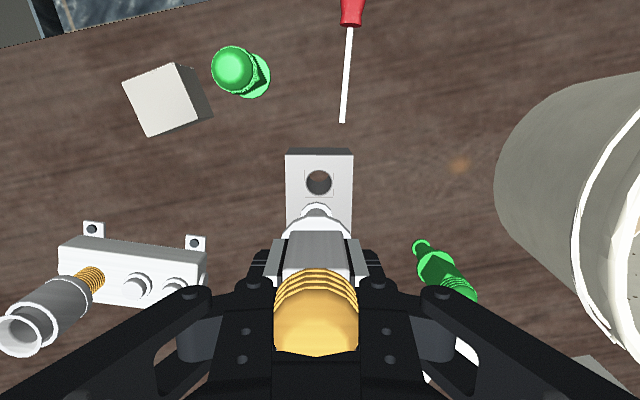

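The stem is out of the stand and held squarely, with the hole empty at (318,182) in the wrist view. I'll go up and halfway to the port, then measure the port again from there.

```bash
python3 -m crank '[[0,0,-0.17,0,0,0,0.1],[-0.1,-0.22,-0.17,0,0,0,0.1],[-0.22,-0.48,-0.17,0,0,0,0.1],[-0.31,-0.68,-0.17,0,0,0,0.1],[-0.343,-0.757,-0.17,0,0,0,0.1],[-0.343,-0.757,-0.17,0,0,0,0.1],[-0.343,-0.757,-0.17,0,0,0,0.1]]'
python3 - <<'E'
from h import *
np.set_printoptions(precision=4,suppress=True)
s=telemetry.get_state();print(s['time'],s['eef_pos'],s['tcp_rot'],s['contact_force'],s['opening'])
w=cam('wrist');save(w,'w4.png')
t=cam('top');save(t,'t4.png')
import pickle;pickle.dump((w,t),open('P4.pkl','wb'))
a=cv2.resize(w['pixels'],(800,500));
for z in (.125,.13,.135):print(z,proj(w,np.array([.5135,-.179,z])),proj(w,np.array([.5135,-.179,0.04])))
E
```

```text
time: 8.0
eef_pos: [0.4859, -0.0564, 0.2392]
tcp_rot: [0.099, 0.995, 0.001, -0.001]
contact_force: [0.4, 0.2, -1.4]
opening: 0.274
8.0 [ 0.4859 -0.0564  0.2392] [ 0.0993  0.9951  0.0006 -0.0012] [ 0.4029  0.2277 -1.3793] 0.2739903665442713
0.125 [[175.488  254.6812]] [[207.2319 220.3004]]
0.13 [[173.0305 257.3429]] [[207.2319 220.3004]]
0.135 [[170.4851 260.0997]] [[207.2319 220.3004]]
```

View pics/w4.png

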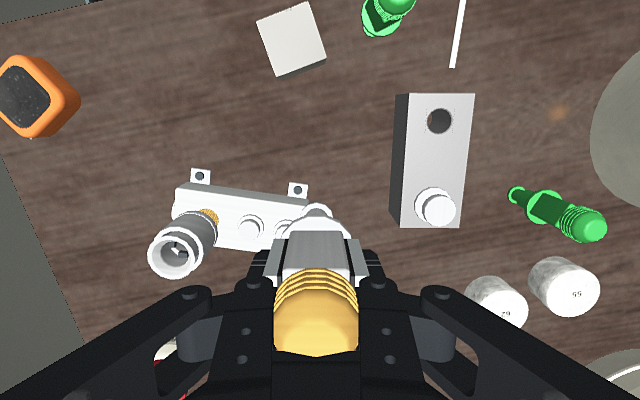

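View pics/t4.png

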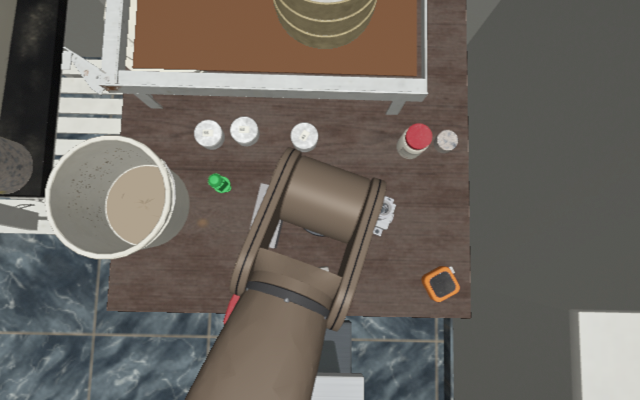

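```bash
python3 - <<'E'
from h import *
import pickle
w,t=pickle.load(open('P4.pkl','rb'))
c=w['pixels'][180:290,130:240]
cv2.imwrite('pics/zw4.png',cv2.resize(c,None,fx=5,fy=5,interpolation=cv2.INTER_CUBIC)[:,:,::-1])
P=pickle.load(open('P.pkl','rb'))
for n,(r0,c0) in {'top':(190,360),'scene':(195,345)}.items():
    cv2.imwrite('pics/zp_%s.png'%n,cv2.resize(P[n]['pixels'][r0:r0+45,c0:c0+45],None,fx=12,fy=12,interpolation=cv2.INTER_CUBIC)[:,:,::-1])
E
```

```text
(no output)
```

View pics/zw4.png

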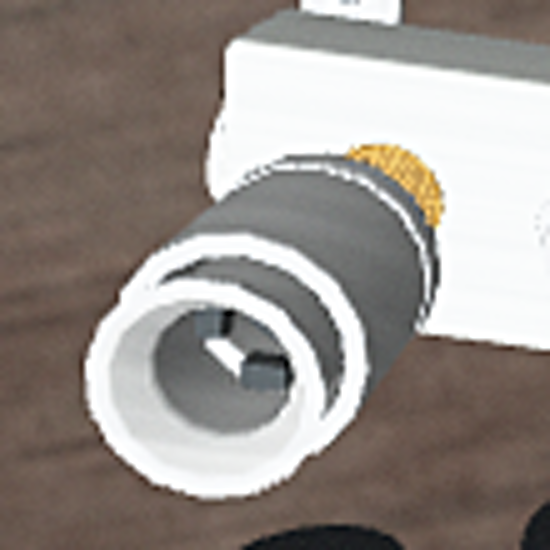

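View pics/zp_top.png

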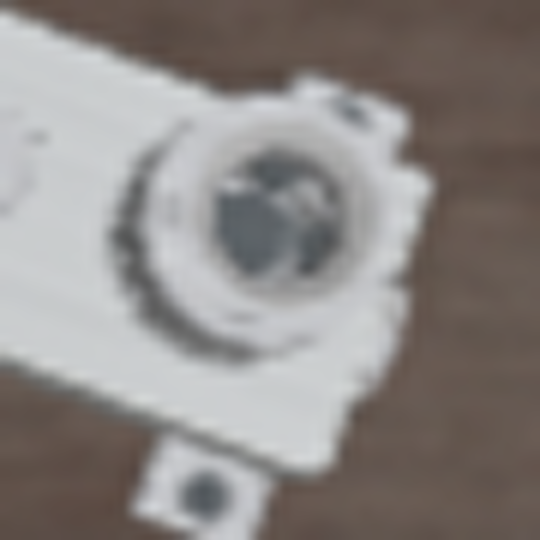

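View pics/zp_scene.png

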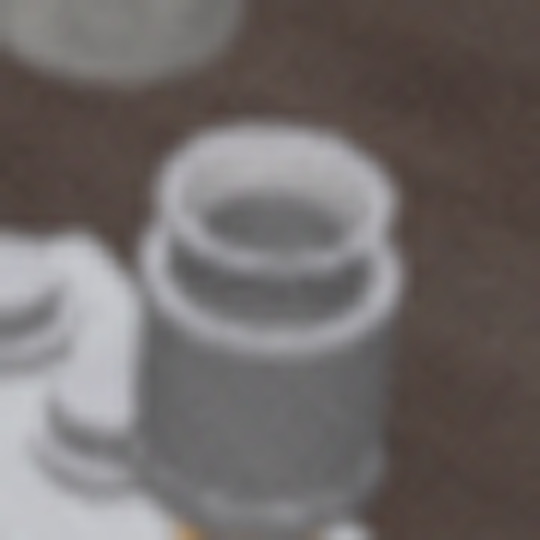

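```bash
python3 - <<'E'
from h import *
import pickle
np.set_printoptions(precision=4,suppress=True)
w,t=pickle.load(open('P4.pkl','rb'));P=pickle.load(open('P.pkl','rb'));T,S=P['top'],P['scene']
W_=(w,(170.8,257.0));S_=(S,(367.7,210.9));T_=(T,(382.8,206.8))
print(tri([W_,S_]),tri([W_,T_]),tri([S_,T_]),tri([W_,S_,T_]))
E
```

```text
(array([ 0.5119, -0.1786,  0.1348]), [np.float64(0.0008317704518683164), np.float64(0.0008317704518682658)]) (array([ 0.5135, -0.1793,  0.131 ]), [np.float64(0.0012874619627867934), np.float64(0.0012874619627867689)]) (array([ 0.5142, -0.178 ,  0.1337]), [np.float64(0.00016211245900711528), np.float64(0.00016211245900711003)]) (array([ 0.5131, -0.1784,  0.134 ]), [np.float64(0.001614356401086565), np.float64(0.0004652405255418448), np.float64(0.001250788077870408)])
```

```bash
python3 -m crank '[[-0.1,-0.22,0,0,0,0,0.1],[-0.22,-0.48,0,0,0,0,0.1],[-0.31,-0.68,0,0,0,0,0.1],[-0.338,-0.762,0,0,0,0,0.1],[-0.338,-0.762,0,0,0,0,0.1],[-0.338,-0.762,0,0,0,0,0.1],[-0.338,-0.762,0,0,0,0,0.1]]'
python3 - <<'E'
from h import *
np.set_printoptions(precision=4,suppress=True)
E=[]
for i in range(3):
  s=telemetry.get_state();E.append(s['eef_pos']);w=cam('wrist')
print(s['time'],np.array(E),s['tcp_rot'],s['contact_force'],s['qpos'])
w=cam('wrist');save(w,'w5.png');sc=cam('scene');save(sc,'s5.png');cv2.imwrite('pics/zs5.png',cv2.resize(sc['pixels'][100:250,290:440],(600,600),interpolation=cv2.INTER_CUBIC)[:,:,::-1])
print(proj(sc,np.array([[.513,-.1785,.134],[.513,-.1785,.178]])))
import pickle;pickle.dump(sc,open('s5.pkl','wb'))
E
```

```text
time: 8.8
eef_pos: [0.5135, -0.1776, 0.2402]
tcp_rot: [0.098, 0.995, 0.0, -0.0]
contact_force: [-0.1, 0.0, -1.4]
opening: 0.275
8.9 [[ 0.5135 -0.1776  0.2402]
 [ 0.5135 -0.1777  0.2403]
 [ 0.5136 -0.1779  0.2404]] [0.0984 0.9951 0.0001 0.    ] [-0.5677 -0.0475 -0.7646] [-0.5203 -0.0115  1.891   0.0002  1.2622 -1.894 ]
[[367.6177 211.1537]
 [369.0047 192.9465]]
```

View pics/zs5.png

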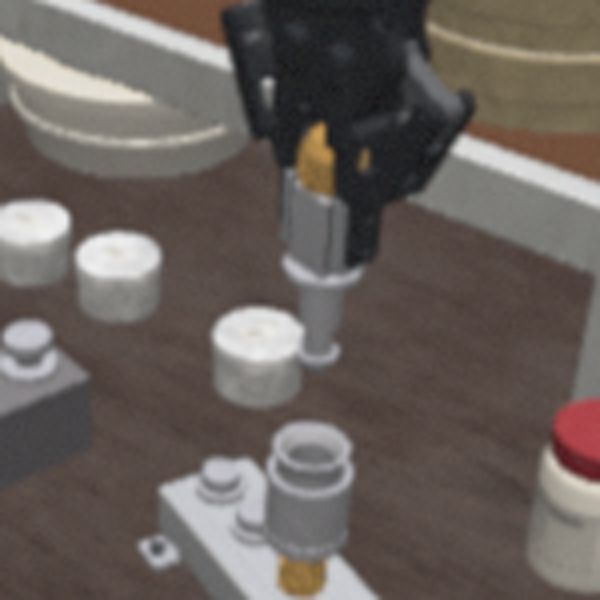

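View pics/w5.png

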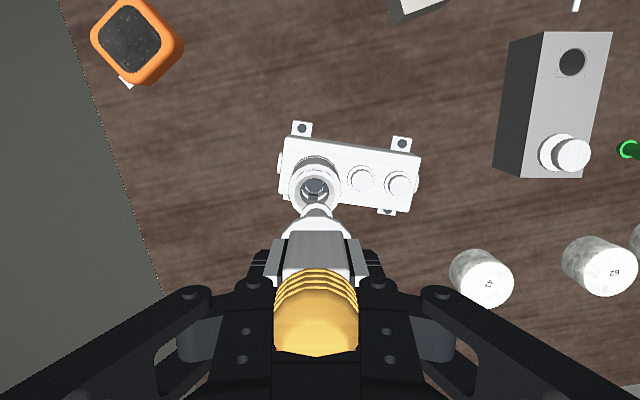

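The stem hangs upright over the port: in the zoomed scene its tip is at (320,360) and the mouth at (312,445). In the wrist view both lie near column 315. I'll descend into the funnel in small steps.

```bash
python3 -m crank '[[0,0,0.12,0,0,0,0.1],[0,0,0.2,0,0,0,0.1],[0,0,0.26,0,0,0,0.1],[0,0,0.3,0,0,0,0.1],[0,0,0.33,0,0,0,0.1],[0,0,0.33,0,0,0,0.1]]'
python3 -m crank '[[0,0,0.015,0,0,0,0.1],[0,0,0.03,0,0,0,0.1],[0,0,0.04,0,0,0,0.1],[0,0,0.04,0,0,0,0.1]]'
python3 -m crank '[[0,0,0.015,0,0,0,0.1],[0,0,0.03,0,0,0,0.1],[0,0,0.04,0,0,0,0.1],[0,0,0.04,0,0,0,0.1]]'
```

```text
time: 9.65
eef_pos: [0.5134, -0.1792, 0.1902]
tcp_rot: [0.099, 0.995, 0.0, -0.0]
contact_force: [0.2, 0.2, -1.6]
opening: 0.275
time: 10.05
eef_pos: [0.5136, -0.1792, 0.1847]
tcp_rot: [0.099, 0.995, 0.0, -0.0]
contact_force: [0.3, -0.4, -1.6]
opening: 0.272
time: 10.45
eef_pos: [0.5135, -0.1792, 0.1784]
tcp_rot: [0.099, 0.995, 0.0, -0.0]
contact_force: [0.5, -0.3, -1.1]
opening: 0.272
```

```bash
python3 -m crank '[[0,0,0.015,0,0,0,0.1],[0,0,0.03,0,0,0,0.1],[0,0,0.045,0,0,0,0.1],[0,0,0.06,0,0,0,0.1],[0,0,0.06,0,0,0,0.1]]'
python3 - <<'E'
from h import *
sc=cam('scene');cv2.imwrite('pics/zs6.png',cv2.resize(sc['pixels'][100:250,290:440],(600,600),interpolation=cv2.INTER_CUBIC)[:,:,::-1])
E
```

```text
time: 10.95
eef_pos: [0.5134, -0.1791, 0.1693]
tcp_rot: [0.099, 0.995, 0.0, -0.0]
contact_force: [-0.5, -1.0, -1.2]
opening: 0.268
```

View pics/zs6.png

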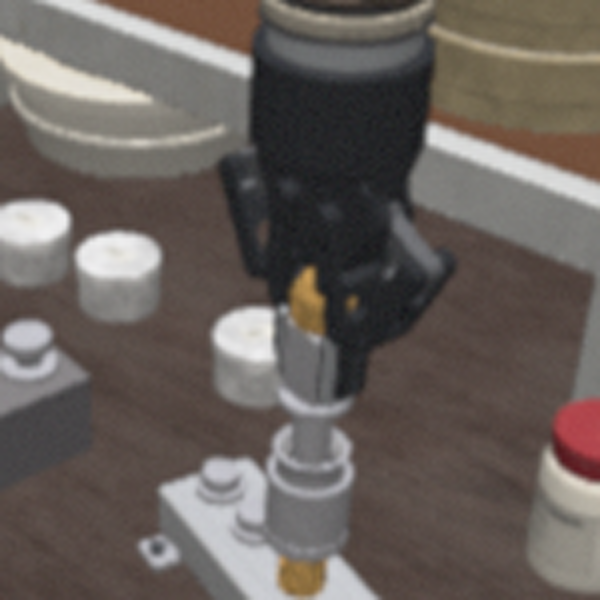

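The stem is inside the collar with almost no side force. Now I'll take smaller steps down towards the valve.

```bash
python3 -m crank '[[0,0,0.01,0,0,0,0.1],[0,0,0.02,0,0,0,0.1],[0,0,0.03,0,0,0,0.1],[0,0,0.03,0,0,0,0.1]]'
python3 -m crank '[[0,0,0.01,0,0,0,0.1],[0,0,0.02,0,0,0,0.1],[0,0,0.02,0,0,0,0.1]]'
python3 -m crank '[[0,0,0.01,0,0,0,0.1],[0,0,0.01,0,0,0,0.1]]'
python3 -m crank '[[0,0,0.01,0,0,0,0.1],[0,0,0.01,0,0,0,0.1]]'
```

```text
time: 11.4
eef_pos: [0.5136, -0.1792, 0.1651]
tcp_rot: [0.099, 0.995, 0.0, -0.0]
contact_force: [-0.4, -0.7, -1.7]
opening: 0.278
time: 11.7
eef_pos: [0.514, -0.1795, 0.1628]
tcp_rot: [0.099, 0.995, -0.0, 0.001]
contact_force: [0.2, -0.0, 0.1]
opening: 0.277
time: 11.9
eef_pos: [0.5141, -0.1795, 0.1614]
tcp_rot: [0.099, 0.995, -0.0, 0.001]
contact_force: [0.4, 0.0, 1.7]
opening: 0.277
time: 12.1
eef_pos: [0.5136, -0.1793, 0.159]
tcp_rot: [0.099, 0.995, -0.0, 0.0]
contact_force: [0.9, -0.5, 0.5]
opening: 0.28
```

```bash
python3 -m crank '[[0,0,0.01,0,0,0,0.1],[0,0,0.01,0,0,0,0.1]]'
python3 -m crank '[[0,0,0.01,0,0,0,0.1],[0,0,0.01,0,0,0,0.1]]'
```

```text
time: 12.3
eef_pos: [0.5134, -0.1791, 0.1571]
tcp_rot: [0.099, 0.995, 0.0, -0.0]
contact_force: [0.1, 0.4, -0.2]
opening: 0.272
time: 12.5
eef_pos: [0.5135, -0.1792, 0.1562]
tcp_rot: [0.099, 0.995, 0.0, -0.0]
contact_force: [-0.3, 0.3, 0.5]
opening: 0.271
```

```bash
python3 -m crank '[[0,0,0.01,0,0,0,0.1],[0,0,0.01,0,0,0,0.1]]'
python3 -m crank '[[0,0,0.01,0,0,0,0.1],[0,0,0.01,0,0,0,0.1]]'
```

```text
time: 12.7
eef_pos: [0.5136, -0.1792, 0.1552]
tcp_rot: [0.099, 0.995, 0.0, -0.0]
contact_force: [-1.9, 0.3, 4.6]
opening: 0.274
time: 12.9
eef_pos: [0.5137, -0.1792, 0.154]
tcp_rot: [0.099, 0.995, 0.0, -0.0]
contact_force: [-1.9, 1.2, 5.0]
opening: 0.277
```

Valve contact came at TCP z about 0.1565, and the spring force is now building. I'll keep going in 1.5 mm steps.

```bash
python3 -m crank '[[0,0,0.01,0,0,0,0.1],[0,0,0.01,0,0,0,0.1]]'
python3 -m crank '[[0,0,0.01,0,0,0,0.1],[0,0,0.01,0,0,0,0.1]]'
```

```text
time: 13.1
eef_pos: [0.5137, -0.1793, 0.1527]
tcp_rot: [0.099, 0.995, 0.0, -0.0]
contact_force: [-1.1, 1.0, 4.9]
opening: 0.277
time: 13.3
eef_pos: [0.5138, -0.1793, 0.1519]
tcp_rot: [0.099, 0.995, 0.0, -0.0]
contact_force: [-3.4, 1.6, 10.0]
opening: 0.276
```

```bash
python3 -m crank '[[0,0,0.006,0,0,0,0.1],[0,0,0.006,0,0,0,0.1]]'
```

```text
time: 13.5
eef_pos: [0.5138, -0.1792, 0.1513]
tcp_rot: [0.099, 0.995, 0.0, -0.0]
contact_force: [-4.3, 1.7, 10.9]
opening: 0.271
```

```bash
python3 -m crank '[[0.006,0,0.006,0,0,0,0.1],[0.006,0,0.006,0,0,0,0.1]]'
python3 -m crank '[[0,0,0.006,0,0,0,0.1],[0,0,0.006,0,0,0,0.1]]'
```

```text
time: 13.7
eef_pos: [0.5136, -0.1792, 0.151]
tcp_rot: [0.099, 0.995, -0.0, 0.001]
contact_force: [-2.8, 1.5, 11.5]
opening: 0.271
time: 13.9
eef_pos: [0.5136, -0.1792, 0.1504]
tcp_rot: [0.099, 0.995, -0.0, 0.001]
contact_force: [-4.2, 2.7, 12.2]
opening: 0.275
```

```bash
python3 -m crank '[[0.01,0,0.008,0,0,0,0.1],[0.01,0,0.008,0,0,0,0.1]]'
python3 -m crank '[[0,0,0.008,0,0,0,0.1],[0,0,0.008,0,0,0,0.1]]'
```

```text
time: 14.1
eef_pos: [0.5133, -0.1792, 0.15]
tcp_rot: [0.099, 0.995, -0.0, 0.003]
contact_force: [-2.7, 3.5, 13.4]
opening: 0.27
time: 14.3
eef_pos: [0.5133, -0.1792, 0.1491]
tcp_rot: [0.099, 0.995, -0.0, 0.002]
contact_force: [-2.1, 3.2, 14.8]
opening: 0.273
```

```bash
python3 -m crank '[[0,0,0.008,0,0,0,0.1],[0,0,0.008,0,0,0,0.1]]'
python3 - <<'E'
from h import *
sc=cam('scene');cv2.imwrite('pics/zs7.png',cv2.resize(sc['pixels'][140:240,320:420],(600,600),interpolation=cv2.INTER_CUBIC)[:,:,::-1])
E
```

```text
time: 14.5
eef_pos: [0.5134, -0.1792, 0.1484]
tcp_rot: [0.099, 0.995, -0.0, 0.002]
contact_force: [-3.1, 1.9, 17.1]
opening: 0.276
```

View pics/zs7.png

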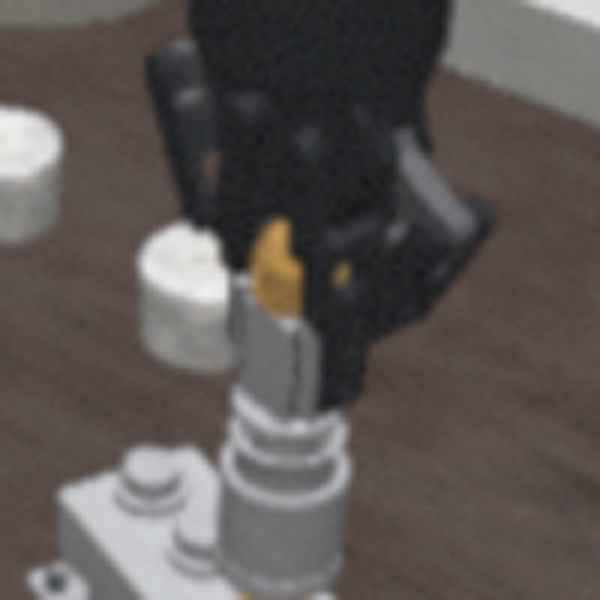

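I'm pushing with about 18.4 N net of the part's weight, which is inside the 17 to 20 N window. The next step is to ease up and begin the tug.

```bash
python3 -m crank '[[0,0,-0.02,0,0,0,0.1],[0,0,-0.03,0,0,0,0.1],[0,0,-0.03,0,0,0,0.1]]'
python3 -m crank '[[0,0,-0.01,0,0,0,0.1],[0,0,-0.015,0,0,0,0.1],[0,0,-0.015,0,0,0,0.1]]'
```

```text
time: 14.85
eef_pos: [0.5132, -0.1792, 0.1516]
tcp_rot: [0.099, 0.995, -0.0, 0.003]
contact_force: [-0.1, 2.3, 10.5]
opening: 0.27
time: 15.15
eef_pos: [0.5131, -0.1791, 0.1526]
tcp_rot: [0.099, 0.995, -0.0, 0.003]
contact_force: [1.2, 2.3, 5.7]
opening: 0.274
```

```bash
python3 -m crank '[[0,0,-0.01,0,0,0,0.1],[0,0,-0.015,0,0,0,0.1],[0,0,-0.015,0,0,0,0.1]]'
python3 -m crank '[[0,0,-0.01,0,0,0,0.1],[0,0,-0.01,0,0,0,0.1],[0,0,-0.01,0,0,0,0.1]]'
```

```text
time: 15.45
eef_pos: [0.5129, -0.1791, 0.1536]
tcp_rot: [0.099, 0.995, -0.0, 0.002]
contact_force: [4.6, -0.4, 2.4]
opening: 0.278
time: 15.75
eef_pos: [0.5128, -0.1791, 0.1544]
tcp_rot: [0.1, 0.995, -0.0, 0.002]
contact_force: [6.3, -0.1, -0.4]
opening: 0.277
```

```bash
python3 -m crank '[[-0.012,0,-0.01,0,0,0,0.1],[-0.012,0,-0.01,0,0,0,0.1],[-0.012,0,-0.01,0,0,0,0.1]]'
python3 -m crank '[[0,0,-0.01,0,0,0,0.1],[0,0,-0.01,0,0,0,0.1],[0,0,-0.01,0,0,0,0.1]]'
```

```text
time: 16.05
eef_pos: [0.513, -0.1791, 0.1551]
tcp_rot: [0.099, 0.995, 0.0, 0.0]
contact_force: [4.7, -1.3, -3.5]
opening: 0.273
time: 16.35
eef_pos: [0.5124, -0.1789, 0.1562]
tcp_rot: [0.099, 0.995, 0.0, -0.001]
contact_force: [5.1, -1.5, -7.0]
opening: 0.273
```

```bash
python3 -m crank '[[-0.006,0,-0.008,0,0,0,0.1],[-0.006,0,-0.008,0,0,0,0.1],[-0.006,0,-0.008,0,0,0,0.1]]'
```

```text
time: 16.65
eef_pos: [0.5126, -0.1789, 0.1572]
tcp_rot: [0.099, 0.995, 0.0, -0.002]
contact_force: [2.3, -0.9, -10.8]
opening: 0.275
```

```bash
python3 -m crank '[[0,0,-0.002,0,0,0,0.1],[0,0,-0.002,0,0,0,0.1],[0,0,-0.002,0,0,0,0.1],[0,0,-0.002,0,0,0,0.1]]'
python3 - <<'E'
from h import *
np.set_printoptions(precision=4,suppress=True)
for i in range(4):
  sc=cam('scene');s=telemetry.get_state();print(s['contact_force'],s['eef_pos'])
w=cam('wrist');save(w,'w8.png')
cv2.imwrite('pics/zs8.png',cv2.resize(sc['pixels'][140:240,320:420],(600,600),interpolation=cv2.INTER_CUBIC)[:,:,::-1])
E
```

```text
time: 17.05
eef_pos: [0.5129, -0.1789, 0.1582]
tcp_rot: [0.099, 0.995, 0.0, -0.002]
contact_force: [-0.3, -1.2, -12.6]
opening: 0.275
[ -0.02    -1.1226 -12.1306] [ 0.5129 -0.1789  0.1582]
[ -1.4071  -1.0833 -12.7358] [ 0.5129 -0.1789  0.1582]
[ -1.3463  -2.1305 -11.7421] [ 0.5129 -0.1789  0.1583]
[ -1.6279  -0.2154 -11.6881] [ 0.513  -0.179   0.1583]
```

View pics/zs8.png

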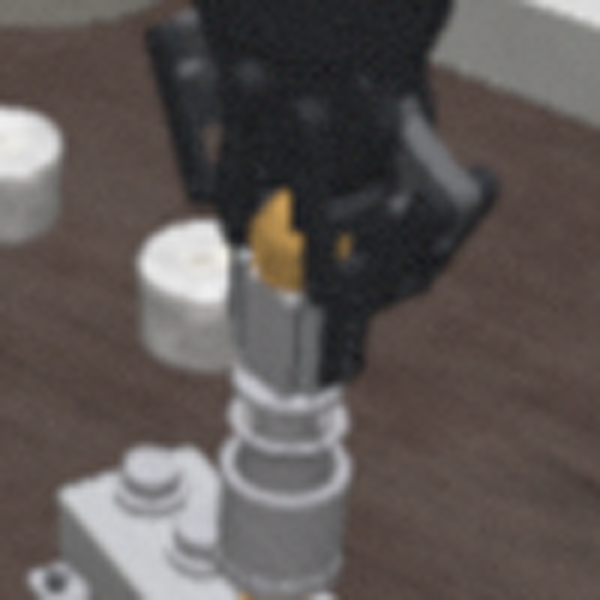

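The collar's lower rim in the zoom rose from about y=465 to 453, roughly 4 mm, and the net pull is about 10.5 N, so the lock holds. I'll ease back to zero force before opening.

```bash
python3 -m crank '[[0,0,0.01,0,0,0,0.1],[0,0,0.02,0,0,0,0.1],[0,0,0.02,0,0,0,0.1],[0,0,0.02,0,0,0,0.1]]'
```

```text
time: 17.7
eef_pos: [0.5137, -0.1792, 0.1565]
tcp_rot: [0.099, 0.995, 0.0, -0.001]
contact_force: [-4.7, 0.2, -7.4]
opening: 0.279
```

```bash
python3 -m crank '[[0.008,0,0.008,0,0,0,0.1],[0.008,0,0.012,0,0,0,0.1],[0.008,0,0.012,0,0,0,0.1],[0.008,0,0.012,0,0,0,0.1]]'
```

```text
time: 18.1
eef_pos: [0.5135, -0.1792, 0.1552]
tcp_rot: [0.099, 0.995, -0.0, 0.001]
contact_force: [-2.8, 1.2, -3.3]
opening: 0.273
```

```bash
python3 -m crank '[[0.004,0,0.006,0,0,0,0.1],[0.004,0,0.006,0,0,0,0.1],[0.004,0,0.006,0,0,0,0.1]]'
```

```text
time: 18.4
eef_pos: [0.5133, -0.1792, 0.1544]
tcp_rot: [0.099, 0.995, -0.0, 0.002]
contact_force: [-0.3, 1.3, -0.7]
opening: 0.28
```

```bash
python3 -m crank '[[0,0,0,0,0,0,0.5],[0,0,0,0,0,0,1],[0,0,0,0,0,0,1],[0,0,0,0,0,0,1],[0,0,0,0,0,0,1],[0,0,0,0,0,0,1],[0,0,0,0,0,0,1],[0,0,0,0,0,0,1]]'
python3 -m crank '[[0,0,-0.06,0,0,0,1],[0,0,-0.2,0,0,0,1],[0,0,-0.4,0,0,0,1],[0,0,-0.6,0,0,0,1],[0,0,-0.8,0,0,0,1],[0,0,-0.95,0,0,0,1],[0,0,-0.95,0,0,0,1],[0,0,-0.95,0,0,0,1]]'
python3 - <<'E'
from h import *
sc=cam('scene');save(sc,'s9.png');w=cam('wrist');save(w,'w9.png')
cv2.imwrite('pics/zs9.png',cv2.resize(sc['pixels'][140:240,320:420],(600,600),interpolation=cv2.INTER_CUBIC)[:,:,::-1])
s=telemetry.get_state();print(s['time'],s['contact_force'],s['eef_pos'],s['opening'])
E
```

```text
time: 19.2
eef_pos: [0.5122, -0.179, 0.1533]
tcp_rot: [0.099, 0.995, -0.0, -0.0]
contact_force: [-0.1, 0.1, -0.7]
opening: 0.997
time: 20.0
eef_pos: [0.5122, -0.179, 0.2961]
tcp_rot: [0.099, 0.995, -0.0, 0.0]
contact_force: [0.2, -0.7, -1.0]
opening: 1.007
20.1 [ 0.24416497 -0.78457758  0.34537866] [ 0.51148836 -0.17856614  0.29400373] 1.0017788432935497
```

View pics/zs9.png

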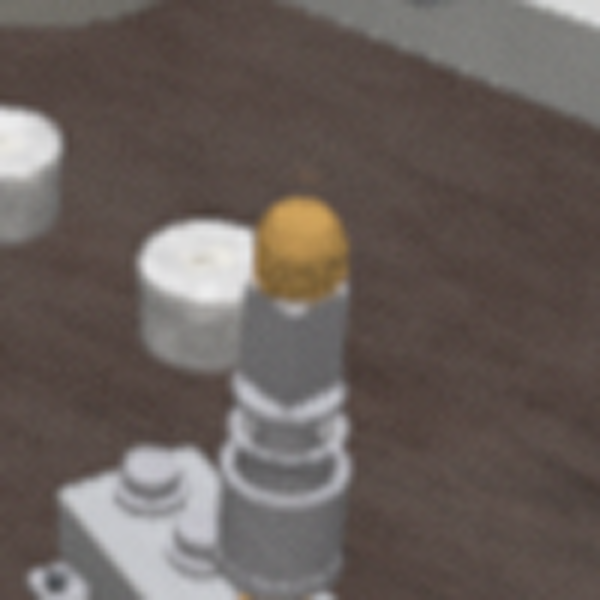

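View pics/w9.png

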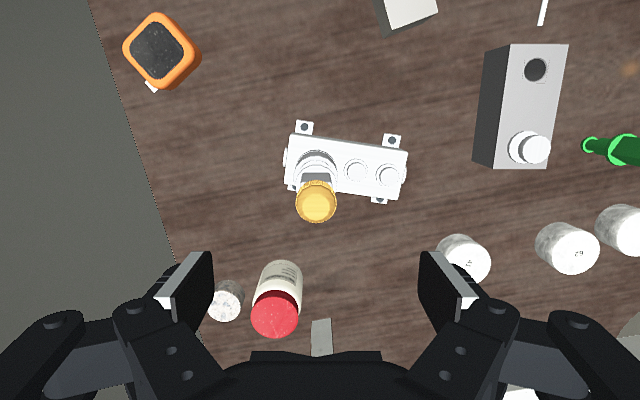

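View pics/s9.png

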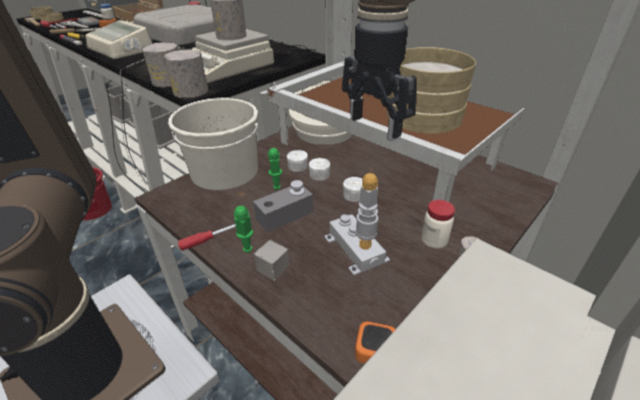

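The silencer stands upright: the head is at column 370.1 and a vertical axis predicts about 369.8. The collar sits slightly raised by the spring, the gripper is clear above, and everything else is where it was. Handing in.

```bash
python3 -c "
from plant import ticket;print(ticket.sign_off())"
```

```text
the job is handed in; nothing more can be done
None
```

The silencer is locked in the manifold port and standing upright, and I handed the job in at about 20 s of the 54 s allowed. The sign-off reported no verdict, so these are my own checks:

- **Push:** I pushed it down to about 18.4 N, inside the 17 to 20 N window. The force rose as the valve spring should. I felt no clear snap of the pawls, so the proof of the lock is the tug.
- **Tug:** I pulled up with about 10 to 11 N, allowing for the part's own weight. The lock held and the collar rose roughly 4 mm in the picture.
- **Side force:** It stayed under about 6.5 N while the stem was in the port. I corrected it as I went, and the highest reading came while easing up after the push.
- **Release:** I eased the force to near zero before opening the gripper, then backed straight up until it was clear of everything.
- **Last pictures:** The silencer is upright, within about a pixel of a vertical axis, and the collar stays slightly raised by the spring. The stop plug, the green look-alikes and the other things are where they were.
- **Disagreements:** The camera views differed by 1 to 4 mm on the port mouth. The valve contact came about 4 mm lower than my estimate, so I set the depth by force.

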